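# Draw the core pin half out of a cured casting in the pulling jig

### The arm

A 7-joint arm with a two-finger parallel gripper is mounted at the origin on the work surface. World frame = base frame: x ahead of the robot, y to its left, z up, the work surface at z = 0. Lengths are in m, angles in rad, forces in N, time in s.
With the tool pointing down it reaches from about 0.425 to 0.925 m from the base axis. Payload 6.8 kg.
Tool frame: the origin (TCP) lies between the finger pads, 19 mm behind the fingertips; this is the grasp point; z points along the fingers, y is the line along which they close (so a half turn about z gives the same grasp; the last joint's range is limited). The gripper opens to 85 mm and grips with 20 to 120 N. Pads are 22 mm wide; open, the fingers measure 114 mm over their backs; the gripper's body (76 mm by 85 mm) begins 54 mm behind the grasp point. The pads swing forward as they close: fully open they stand 13 mm farther back than shut.
Start: joints at [-1.334, 0.477, 0.022, 1.555, -0.011, 1.109, -0.083], TCP at [0.228, 0.635, 0.25] pointing down, gripper open.
Joint ranges: [-2.96, 2.96], [-0.34, 2.1], [-1.41, 1.46], [0.24, 2.44], [-1.37, 4.51], [0.17, 1.92], [-2.96, 2.96]. Speed limits (rad/s): [2.39, 2.39, 3.14, 3.14, 3.14, 3.14, 3.14].

### API

Orientations are given as a unit quaternion [w, x, y, z].
In Python, from plant import status, vision, robot gives the robot as it stands.
- The arm moves only by the shell command python3 -m crank 'ROWS' [FORCE]. ROWS is JSON, one flat list of numbers, 7 for each row, row after row: the shift along the tool's x, y, z in mm, then the turn, a rotation vector about the tool's x, y, z in rad, then the closure in counts, from 0 (fully open) to 255 (shut). A call has 1 to 20 rows; each row is the pose to reach, as a shift and turn from the pose commanded when the call began, along the tool's axes at that moment; what a row does not reach only later rows make up. A row lasts 1/12 s, in which the tool goes at most 41.7 mm and 7.16 degrees, less where a joint would pass 70% of its speed; a pose out of reach is approached as far as the arm can. A call with a gripper value outside its range is refused whole. The fingers move at their own pace and stop on an object; FORCE is the grip in N (left out, the last holds). Time passes only in rows, so rows that repeat a pose let the fingers close. It gives the time, the measured TCP pose, the force, the opening and the grip force at its end, in the units of the state.
- status.read_state(): the state, without advancing time (a new reading comes with each control period).
- vision.snapshot(name): name is "scene" or "top" or "wrist"; returns a dict with "img" (480x640x3 uint8, blue, green, red), "fx", "fy", "cx", "cy" (pixels), "R" (3x3) and "t" (3): a world point X has camera coordinates R X + t. Camera axes: x right, y down, z forward; pixel columns grow to the right and rows downward; lengths in m; the calibration is good to about 2 mm. A picture is of the moment at which its call begins. There is no depth.
- robot.close_job(): hands the job in; it is judged then, once.
The state is a dict: "clock": time; "joint_positions": joint angles; "qd": joint speeds; "tau": joint torques, N m; "tcp_pos": TCP position; "tcp_rot": TCP orientation; "wrist_force": force on the tool from outside, world axes, zero at the start; "torque": the same for the moment, N m; "finger_gap": finger opening in m; "gripper_force": force on a finger pad.
Only numpy, scipy, OpenCV 4.12 (cv2) and the standard library are available. Lean on these libraries where they do the work, as an engineer would, in place of code of your own. Each camera call takes 0.05 s, during which the arm holds its last target. There are 200 camera calls.

### The job

The cured casting lies in the open lower half of the mould with its core pin still in it: lift it out by its sides and seat it fully down in the aluminium core-pulling jig, with the pin's handle sticking out through the slotted stop plate. Then grip the handle and draw the pin back slowly and straight along the bore, without wrenching it sideways, until about half of its bored-in length is out, and finish still holding the handle there, because the suction of the blind bore would pull the pin back in and the air needs time to seep past it. The casting must stay down and square in the jig, and the mould halves, the jar, the finished casting and the hex keys stay where they are.

Things in the scene. Friction and masses are not known exactly. Their poses are not given: they have to be found in the camera images.
- casting: cured grey resin block 60 (x) x 36 (y) x 44 high (z) mm, boss 14 dia x 5 high on top at x +16; 190 g with its pin. Origin: centre of underside. Blind bore, 12 dia x 50 deep, in its -x face, axis 22 above the underside, holds the core pin, handle out at -x. Starts flat in the mould cavity, upper 22 mm clear above the mould's top face. finished is a like block without pin
- casting_grip (a point): on the casting at x -8, y 0, z +33 mm (11 mm below the top face), near where casting with pin balances (x -12): midway between the two flat flanks, facing +y and -y, 36 mm apart, to be gripped from above. In the mould and in the jig the flanks are free from z 22 mm up. Axes as the casting's
- core_pin (a joint): how far the core pin is drawn (m): 0 home, 50 mm of it in the bore; 0.025 half out; 0.050 end of travel. Slides along the casting's -x; starts at 0 to 0.006. Snug, about 2.5 N of friction, and suction pulls it back with about 0.18 N per mm drawn (7 N to draw it to half); let go there it goes back to about 14 mm. A straight pull presses it on the jig with about 10 N; over 20 N it jams
- pin_handle (a point): middle of the pin's handle, on the pin's axis, moves with the pin. Black knob 22 dia x 32 long (along x), flange 30 dia x 5 on its outer end (16 to 21 mm to -x of here). Steel shank 12 dia between knob and casting. Pin home: this point is 38 mm in front of the casting's -x face and 22 mm of shank shows. Axes as the casting's: x along the pin towards the casting
- mould: lower half of the silicone mould, 98 (x) x 80 (y) x 30 high mm, 300 g, loose on the mat. Origin: centre of underside. Cavity 62 x 38 and 22 deep in the middle of its flat top, floor 8 mm up; a channel for the pin leaves it through the -x wall, the handle hangs outside
- mat: dark silicone mat, 260 (x) x 270 (y) x 4 mm, fixed; both mould halves lie on it. Origin: centre of its underside on the counter
- jig: aluminium core-pulling jig, fixed. Origin: on the counter below the nest's middle. Base x -40 to 45, y +-42, 14 mm high, its top is the nest floor. Two cheeks at y +-19.5 (x -22 to 30), flared at the top, reach 18 mm above the nest floor; the back (+x) is open. Seated casting: underside on the nest floor, x along the jig's x, origins agree in x, y when its -x face touches the stop plate
- jig_slot (a point): on the axis of the slot in the jig's stop plate, at the height of a seated pin's axis (36 mm above the counter), mid-plate. Plate at the jig's -x end: 8 mm thick (jig x -38 to -30), 58 wide, top 14 mm above this point. Slot 18 mm wide, open at the top, bottom 9 mm below this point. The shank lies in it, the handle on the -x side, over clear counter. Axes as the jig's
- upper_half: upper half of the mould, same outer size, lying cavity up on the mat beside the lower one (four round register keys on its face, no casting in it); leave alone. Origin: centre of its underside
- finished: a finished casting without pin, 60 x 36 x 44 mm, lying on the counter behind the jig; leave alone. Origin: centre of its underside
- jar: round glass jar with metal screw lid, 72 dia x 95 high mm; leave alone. Origin: centre of its underside
- hex_keys: set of steel hex keys in a black block, 40 x 90 x 75 high mm; leave alone. Origin: centre of its underside
Mind the look-alikes: they are no part of the job. What is shaped like the casting but green or yellow is not meant.

How it is judged:
On the way, in this order (a step that is already met when the one before it is completed fails the run):
1. the casting is lifted clear of the mould in the gripper (contact force between the fingers and casting above 2 N and z of casting in the frame of mould above 0.034 m and value of joint core_pin below 0.014 m), for 0.1 s.
2. the casting sits fully down and square in the jig, handle out through the slot, pin not yet drawn (x of casting in the frame of jig between -0.003 and 0.013 m and y of casting in the frame of jig between -0.004 and 0.004 m and z of casting in the frame of jig between 0.011 and 0.0165 m and angle between the x axis of casting and the x axis of jig, either way round below 0.09 rad and angle between casting's own z axis and vertical below 0.07 rad and x of pin_handle in the frame of jig below -0.05 m and value of joint core_pin below 0.014 m), for 0.2 s.
At the end, for the whole second after the job is handed in: The gripper holds the handle (TCP within 30 mm of its middle, over 2 N); the pin is at rest, drawn 17 to 33 mm; the casting is on the nest floor (3 mm), within 4 mm sideways, 0.09 rad of square and 5 mm of the stop plate, the handle out through the slot (x of casting in the frame of jig between -0.003 and 0.005 m and y of casting in the frame of jig between -0.004 and 0.004 m and z of casting in the frame of jig between 0.011 and 0.0165 m and angle between the x axis of casting and the x axis of jig, either way round below 0.09 rad and angle between casting's own z axis and vertical below 0.07 rad and x of pin_handle in the frame of jig below -0.05 m and value of joint core_pin between 0.017 and 0.033 m and velocity of joint core_pin between -0.005 and 0.005 m/s and distance between the grasp point and pin_handle below 0.03 m and contact force between the fingers and casting above 2 N and linear speed of casting below 0.02 m/s); the arm keeps its last pose, push and grip.
It fails at once if the pin is drawn almost or wholly out of the bore (over 42 mm) (value of joint core_pin above 0.042 m).
It fails at once if the pin is jerked out faster than 0.15 m/s (velocity of joint core_pin above 0.15 m/s).
It fails at once if while the pin is being drawn (over 12 mm out) it is strained sideways, so that casting and pin press on the jig with more than 20 N, and jams (value of joint core_pin above 0.012 m and contact force between casting and jig above 20 N).
It fails at once if the casting is slammed or forced into the jig with more than 60 N (contact force between casting and jig above 60 N).
It fails at once if a mould half is shifted more than 30 mm, or the jar, the finished casting or the hex keys more than 20 mm (distance of any of mould, upper_half from where it was at the start of the episode above 0.03 m or distance of any of jar, finished, hex_keys from where it was at the start of the episode above 0.02 m).
It also fails if it takes over 54 s, if anything falls off the work surface, if the arm or the gripper's body presses on something with over 40 N, if the wrist force passes 120 N, or if a joint passes its speed limit or range.

## Working session

There is one attempt and no reset: what is moved stays moved. The work goes in short steps, Python scripts to look and compute and a shell command to move; the robot and the scene stay as the last step left them, time stands still between calls to the robot, and variables do not carry over. Pictures are saved under pics/ and viewed, at most 10 in all, crops included, and the job is handed in when it is done.

```bash
mkdir -p pics; ls; cat > h.py <<'E'
import numpy as np, cv2, json
from plant import status, vision, robot
def snap(n,save=None):
    s=vision.snapshot(n); s={k:(np.array(v) if k in('img','R','t') else v) for k,v in s.items()}
    if save: cv2.imwrite('pics/%s.png'%save,s['img'])
    import pickle; pickle.dump(s,open('%s.pkl'%n,'wb'))
    return s
def load(n):
    import pickle; return pickle.load(open('%s.pkl'%n,'rb'))
def ray(s,u,v):
    d=s['R'].T@np.array([(u-s['cx'])/s['fx'],(v-s['cy'])/s['fy'],1]); c=-s['R'].T@s['t']; return c,d
def onz(s,u,v,z):
    c,d=ray(s,u,v); return c+d*(z-c[2])/d[2]
def proj(s,X):
    p=s['R']@np.array(X)+s['t']; return [s['fx']*p[0]/p[2]+s['cx'],s['fy']*p[1]/p[2]+s['cy']]
E
python3 - <<'E'
from h import *
np.set_printoptions(precision=4,suppress=True)
for n in('top','scene'):
    s=snap(n,n+'0'); print(n,s['fx'],s['cx'],s['cy'],-s['R'].T@s['t'],s['R'].tolist())
print(status.read_state())
E
```

```text
pics
top 451.06650498059065 318.4928318935462 247.45445267749935 [ 0.366  -0.0258  1.354 ] [[0.01624499618840952, -0.9998338297340708, 0.008271216243045344], [-0.99046256738596, -0.01722360883227619, -0.13670131640187375], [0.13682106090091178, -0.005971617711592162, -0.9905777794175756]]
scene 445.77670977106516 316.11571582724554 241.62093739514424 [ 1.1594 -0.4985  0.6854] [[0.6254165323342068, 0.7799644718084503, -0.02257396286923253], [0.4790859257273955, -0.40666990499053823, -0.7778793377799099], [-0.6158983981575052, 0.47568373011019816, -0.6280080827946942]]
{'clock': 0.1, 'joint_positions': array([-1.3341,  0.4777,  0.0223,  1.5563, -0.0115,  1.1093, -0.0831]), 'qd': array([-0.0003, -0.0018, -0.0001, -0.0038, -0.0006,  0.0029,  0.0004]), 'tau': array([  0.0046, -59.7765,   1.6139, -28.1956,   0.0129,   0.0051,
        -0.    ]), 'tcp_pos': array([0.228 , 0.6348, 0.2491]), 'tcp_rot': array([-0.0001,  0.1715,  0.9852, -0.0008]), 'wrist_force': array([-0.071 ,  0.4197, -0.1298]), 'torque': array([ 0.0123, -0.0128, -0.0639]), 'gripper_force': 0.0, 'finger_gap': 0.08569504113778709}
```

View pics/top0.png

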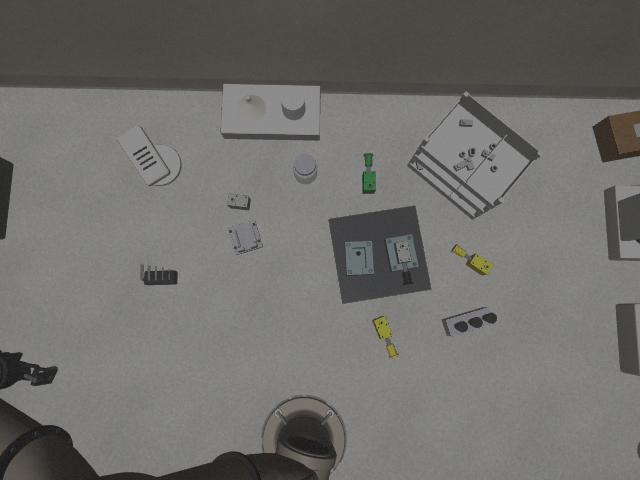

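View pics/scene0.png

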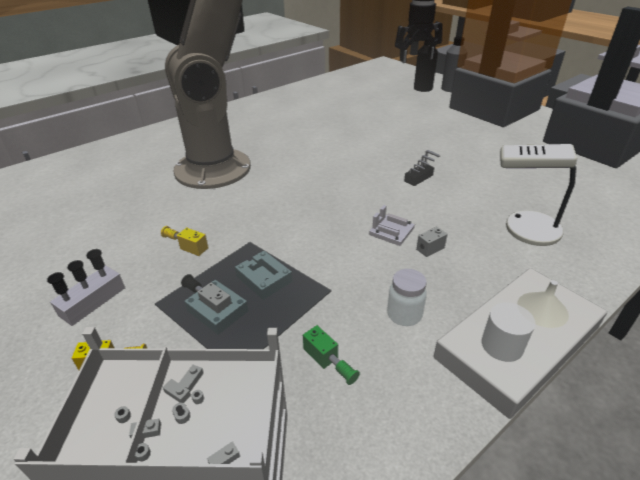

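The top view shows the grey block with the black handle at about (403,250)/(407,277), sitting in the mould on the mat. The jig is at (246,237), the grey finished block without a pin at (239,201), the green one at (369,178) and the yellow ones at (481,262) and (383,328). Only the grey block in the mould fits the casting. I'll confirm it and the jig in an enlarged crop.

```bash
python3 - <<'E'
from h import *
s=load('top')['img']
a=cv2.resize(s[225:300,335:435],None,fx=7.5,fy=7.5,interpolation=cv2.INTER_CUBIC)[:, :750]
a=cv2.resize(s[228:292,370:435],(400,394),interpolation=cv2.INTER_CUBIC); b=cv2.resize(s[190:255,215:280],(400,400),interpolation=cv2.INTER_CUBIC)[:394]
cv2.imwrite('pics/c1.png',np.hstack([a,b]))
s=load('scene')['img']
a=cv2.resize(s[260:335,165:255],(400,333),interpolation=cv2.INTER_CUBIC); b=cv2.resize(s[195:270,360:450],(400,333),interpolation=cv2.INTER_CUBIC)
cv2.imwrite('pics/c2.png',np.hstack([a,b]))
E
```

```text
(no output)
```

View pics/c1.png

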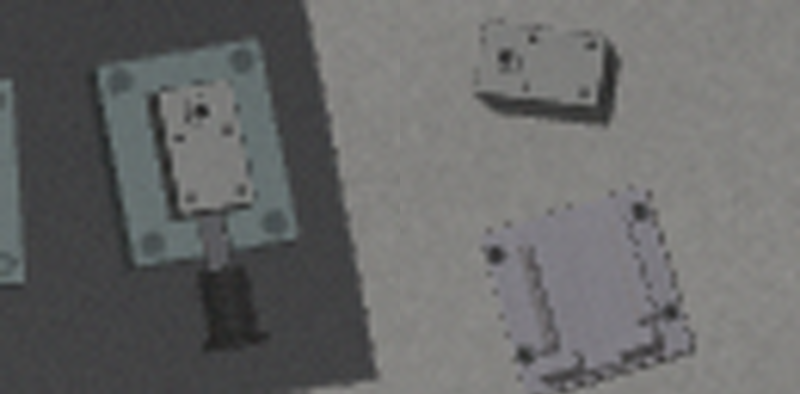

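View pics/c2.png

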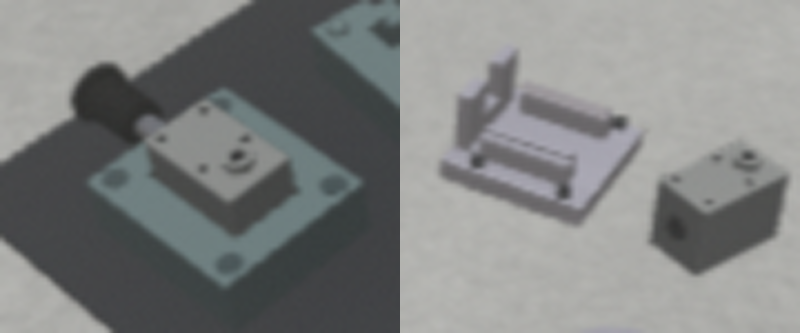

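The crops confirm the target: the grey block with boss and black handle is in the lower mould. The handle points toward the robot, and the jig's stop plate is also on the robot's side, with nothing in the jig. Next I'll work out coarse positions and the move needed to put the wrist camera above the casting.

```bash
cat >> h.py <<'E'
from scipy.spatial.transform import Rotation as Ro
def tool():
    st=status.read_state(); q=st['tcp_rot']; return st['tcp_pos'],Ro.from_quat([q[1],q[2],q[3],q[0]]),st
def todo(p,yaw,tilt=None):
    """target TCP pos, tool y at world yaw+90deg, pointing down -> shift mm, rotvec (tool axes)"""
    P,R,_=tool(); T=[]
    for k in(0,1):
        y=yaw+k*np.pi; yy=np.array([-np.sin(y),np.cos(y),0]); z=np.array([0,0,-1.]); x=np.cross(yy,z)
        r=(R.inv()*Ro.from_matrix(np.c_[x,yy,z])).as_rotvec(); T.append(r)
    r=min(T,key=np.linalg.norm)
    print('shift',np.round(R.inv().apply(np.array(p)-P)*1000,1),'rot',np.round(r,4),'alt',np.round(max(T,key=np.linalg.norm),3))
E
python3 - <<'E'
from h import *
np.set_printoptions(precision=4,suppress=True)
s=load('top')
f=lambda c,x0,y0:(x0+c[0]/6.154-.0,y0+c[1]/6.154)
C=[onz(s,*f(c,370,228),.056) for c in[(160,90),(235,82),(252,205),(175,215)]]
J=[onz(s,*f((c[0]-400,c[1]),215,190),.014) for c in[(487,240),(650,188),(692,350),(535,400)]]
for n,Q in(('cast',C),('jig',J)):
    d=(Q[0]+Q[1]-Q[2]-Q[3])/2; print(n,np.mean(Q,0),'len',np.linalg.norm(d),np.linalg.norm(Q[0]-Q[1]),'yaw',np.arctan2(d[1],d[0]))
print(onz(s,407,277,.034))
c=np.mean(C,0); c[2]=.27; todo(c,.12)
s=snap('wrist'); P,R,_=tool(); cam=-s['R'].T@s['t']; print('cam in tool',R.inv().apply(cam-P),s['fx'],'\n',R.as_matrix().T@s['R'].T)
E
```

```text
cast [ 0.5362 -0.2804  0.056 ] len 0.059316531207995155 0.03588045346332541 yaw 0.11835299943543098
jig [0.5766 0.1842 0.014 ] len 0.08298119668868584 0.08333432851083195 yaw 0.3055711726367542
[ 0.4654 -0.2947  0.034 ]
shift [-599.4 -757.3  -19.5] rot [-0.0016 -0.0003 -0.4647] alt [-0.     0.002  2.677]
cam in tool [ 0.0661  0.0006 -0.1249] 421.30124952082986 
 [[-0.0005 -0.9651 -0.262 ]
 [ 1.     -0.0005 -0.0001]
 [-0.0001 -0.262   0.9651]]
```

```bash
python3 - <<'E'
from h import *
todo([.56,.18,.23],.3056)
E
```

```text
shift [-466.2 -315.9   19.7] rot [-1.400e-03 -4.000e-04 -6.504e-01] alt [-0.000e+00  2.000e-03  2.491e+00]
```

```bash
python3 -m crank '[-466,-316,20,0,0,-0.65,0,-466,-316,20,0,0,-0.65,0,-466,-316,20,0,0,-0.65,0,-466,-316,20,0,0,-0.65,0,-466,-316,20,0,0,-0.65,0,-466,-316,20,0,0,-0.65,0,-466,-316,20,0,0,-0.65,0,-466,-316,20,0,0,-0.65,0,-466,-316,20,0,0,-0.65,0,-466,-316,20,0,0,-0.65,0,-466,-316,20,0,0,-0.65,0,-466,-316,20,0,0,-0.65,0,-466,-316,20,0,0,-0.65,0,-466,-316,20,0,0,-0.65,0,-466,-316,20,0,0,-0.65,0,-466,-316,20,0,0,-0.65,0,-466,-316,20,0,0,-0.65,0,-466,-316,20,0,0,-0.65,0,-466,-316,20,0,0,-0.65,0,-466,-316,20,0,0,-0.65,0]'
python3 - <<'E'
from h import *
s=snap('wrist','wj'); P,R,st=tool(); print(P,R.as_matrix(),st['clock'])
import shutil; shutil.copy('wrist.pkl','wj.pkl')
todo([.5362,-.2804,.23],.118)
E
```

```text
clock: 1.82
tcp_pos: [0.5593, 0.1816, 0.23]
tcp_rot: [-0.0, -0.153, 0.988, 0.0]
wrist_force: [-0.1, 0.2, 0.2]
finger_gap: 0.0855
gripper_force: 0.0
[0.55942439 0.18143287 0.2300471 ] [[-9.53241550e-01 -3.02209438e-01 -5.69891526e-05]
 [-3.02209441e-01  9.53241499e-01  3.14024553e-04]
 [-4.05767584e-05  3.16563911e-04 -9.99999949e-01]] 1.8667
shift [ 1.617e+02 -4.332e+02 -1.000e-01] rot [0.0003 0.     0.189 ] alt [-0.     0.    -2.953]
```

View pics/wj.png

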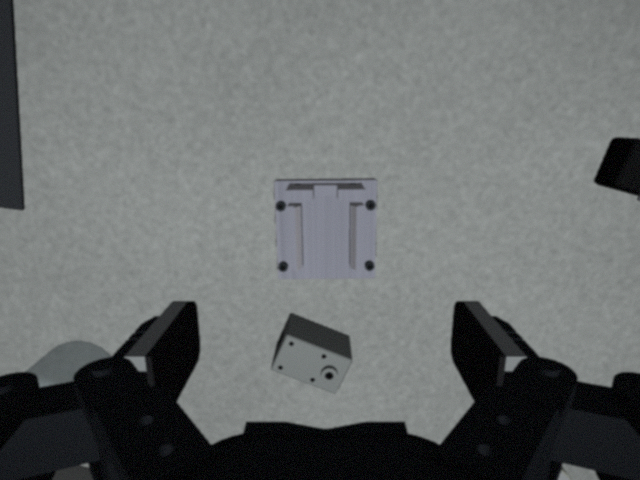

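The jig is centred at about (326,230), with its plate and slot at the top (326,190), the cheeks' inner edges at u≈302/350 and the screws at (280,206),(370,205),(283,266),(369,266). The finished block is below it at (313,355). Next is the casting.

```bash
python3 -m crank '[162,-433,0,0,0,0.189,0,162,-433,0,0,0,0.189,0,162,-433,0,0,0,0.189,0,162,-433,0,0,0,0.189,0,162,-433,0,0,0,0.189,0,162,-433,0,0,0,0.189,0,162,-433,0,0,0,0.189,0,162,-433,0,0,0,0.189,0,162,-433,0,0,0,0.189,0,162,-433,0,0,0,0.189,0,162,-433,0,0,0,0.189,0,162,-433,0,0,0,0.189,0,162,-433,0,0,0,0.189,0,162,-433,0,0,0,0.189,0,162,-433,0,0,0,0.189,0]'
python3 - <<'E'
from h import *
s=snap('wrist','wc'); P,R,st=tool(); print(P,st['clock'])
import shutil; shutil.copy('wrist.pkl','wc.pkl')
wj=load('wj'); im=wj['img'].astype(int)
m=((im[...,0]-im[...,1]>8)&(im[...,0]>90)).astype(np.uint8)
m[:,:200]=0;m[:,450:]=0;m[300:]=0
m=cv2.morphologyEx(m,cv2.MORPH_CLOSE,np.ones((5,5)))
c=max(cv2.findContours(m,0,2)[0],key=cv2.contourArea)
print(cv2.boundingRect(c),cv2.boxPoints(cv2.minAreaRect(c)))
for v in(200,230,235,240,245,250,260,270):
    x=np.where(m[v])[0]; print(v,x.min(),x.max(),end='; ')
print('\ncols',[(u,np.where(m[:,u])[0].min(),np.where(m[:,u])[0].max()) for u in(282,300,326,350,370)])
print(im[235,270:385,1].tolist())
print(im[188,280:372,1].tolist())
print('col300',im[170:215,300,1].tolist())
print('col375',im[170:190,374,1].tolist())
E
```

```text
clock: 3.12
tcp_pos: [0.5362, -0.279, 0.2298]
tcp_rot: [-0.0, -0.06, 0.998, 0.001]
wrist_force: [0.5, 1.0, -0.6]
finger_gap: 0.0853
gripper_force: 0.0
[ 0.53625506 -0.27880977  0.22987311] 3.1667
(275, 180, 102, 99) [[275. 180.]
 [376. 180.]
 [376. 278.]
 [275. 278.]]
200 276 376; 230 277 375; 235 277 374; 240 277 374; 245 277 374; 250 278 374; 260 278 374; 270 279 374; 
cols [(282, np.int64(180), np.int64(278)), (300, np.int64(180), np.int64(278)), (326, np.int64(180), np.int64(277)), (350, np.int64(180), np.int64(277)), (370, np.int64(180), np.int64(277))]
[143, 143, 142, 141, 138, 139, 128, 134, 135, 130, 129, 128, 128, 125, 129, 129, 133, 132, 132, 131, 130, 134, 135, 131, 134, 133, 129, 131, 126, 125, 124, 109, 109, 125, 134, 134, 133, 133, 134, 132, 131, 134, 132, 133, 133, 129, 129, 132, 132, 131, 133, 131, 131, 130, 130, 131, 127, 129, 127, 132, 130, 131, 133, 132, 133, 128, 129, 134, 128, 128, 130, 128, 132, 128, 130, 131, 132, 129, 117, 103, 107, 112, 106, 108, 109, 115, 122, 132, 134, 136, 134, 132, 134, 131, 132, 131, 131, 130, 133, 130, 130, 129, 129, 131, 134, 130, 138, 140, 143, 145, 146, 148, 146, 147, 147]
[122, 125, 125, 129, 126, 125, 109, 90, 70, 67, 69, 68, 67, 70, 67, 71, 71, 70, 67, 70, 71, 67, 70, 70, 71, 70, 68, 68, 69, 71, 68, 66, 72, 91, 111, 130, 133, 133, 132, 131, 131, 132, 134, 135, 133, 133, 131, 133, 135, 137, 133, 133, 135, 134, 136, 129, 115, 95, 78, 76, 82, 76, 80, 77, 76, 78, 76, 74, 78, 79, 75, 76, 76, 78, 77, 78, 82, 75, 79, 82, 80, 84, 82, 90, 102, 116, 127, 128, 132, 131, 131, 126]
col300 [143, 140, 139, 141, 145, 144, 142, 137, 120, 91, 96, 119, 120, 94, 67, 60, 64, 63, 71, 89, 114, 129, 130, 131, 130, 132, 131, 133, 132, 130, 136, 129, 116, 89, 74, 81, 99, 108, 111, 117, 115, 115, 115, 114, 113]
col375 [140, 147, 145, 143, 147, 145, 135, 130, 108, 100, 115, 129, 134, 129, 134, 131, 134, 133, 132, 129]
```

View pics/wc.png

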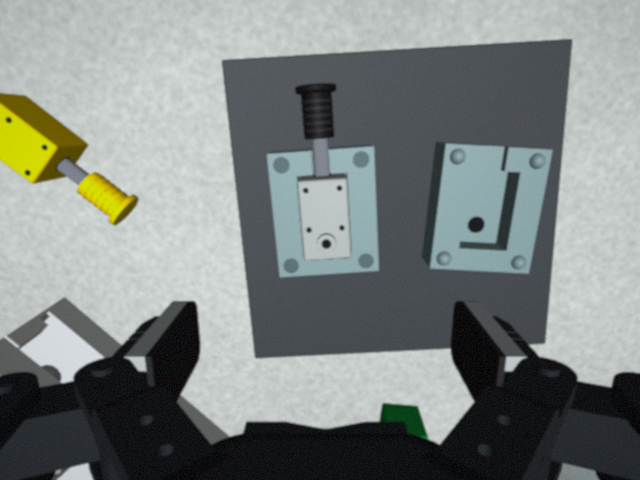

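The wrist view shows the casting's top face with corners at about (298,178),(348,175),(351,258),(304,262), the boss at (326,243) and the handle at (317,112). The upper half is on the right at (490,205). Next I'll measure it accurately.

```bash
python3 - <<'E'
from h import *
np.set_printoptions(precision=4,suppress=True)
wj=load('wj')
B=[onz(wj,u,v,.014) for u,v in((275.5,180.5),(376.5,180.5),(375,277.8),(278.5,278.5))]
d=(B[2]+B[3]-B[0]-B[1])/2; w=B[1]-B[0]
print('jig len',np.linalg.norm(d),'w',np.linalg.norm(w),np.linalg.norm(B[2]-B[3]),'yaw d',np.arctan2(d[1],d[0]),'w',np.arctan2(w[1],w[0])-np.pi/2,'ctr',np.mean(B,0))
S=[onz(wj,u,v,.014) for u,v in((280,206),(370,205),(283,266),(369,266))]
y=np.arctan2(*((S[2]+S[3]-S[0]-S[1])[[1,0]])); print('screw ctr',np.mean(S,0),'yaw',y)
E1=onz(wj,(278.5+375)/2,278.2,.014);print('back edge mid',E1)
for z in (.05,): print('slot top',onz(wj,325.6,190,z), 'cheek mid floor',onz(wj,(303.5+348.2)/2,235,.026))
s=load('wc'); im=s['img'].astype(int); g=im.min(2); sat=im.max(2)-g
m=((sat<14)&(g>120)).astype(np.uint8); m[:,:285]=0; m[:,362:]=0; m[:160]=0; m[275:]=0
m=cv2.morphologyEx(m,cv2.MORPH_CLOSE,np.ones((9,9))); m=cv2.morphologyEx(m,cv2.MORPH_OPEN,np.ones((9,9)))
c=max(cv2.findContours(m,0,2)[0],key=cv2.contourArea)
W=np.array([onz(s,*p,.056)[:2] for p in c[:,0]+0.0])*1000
(cx,cy),wh,a=cv2.minAreaRect(W.astype(np.float32)); print('rect',cx,cy,wh,a, cv2.boxPoints(cv2.minAreaRect(c)).tolist())
k=(im.max(2)<50).astype(np.uint8); k[:,:290]=0;k[:,342:]=0;k[:78]=0;k[145:]=0
k=cv2.morphologyEx(k,cv2.MORPH_OPEN,np.ones((3,3)))
ys,xs=np.nonzero(k); print('handle px',xs.min(),xs.max(),ys.min(),ys.max()); 
mm=(ys>98)&(ys<138); u=(np.median(xs[mm]));print('knob mid',u,onz(s,u,112,.034), 'flange out',onz(s,316,ys.min(),.034),'knob in',onz(s,319,ys.max(),.034))
print('boss',onz(s,326,243,.061),'pin seen',onz(s,320.5,160,.034))
sc=load('scene')
E
```

```text
jig len 0.08409781129790822 w 0.08173122105254928 0.08313895870892138 yaw d 0.3150711379265137 w 0.3068381263148907 ctr [0.5791 0.1897 0.014 ]
screw ctr [0.5838 0.1905 0.014 ] yaw 0.32337828024209686
back edge mid [0.6191 0.2028 0.014 ]
slot top [0.5413 0.177  0.05  ] cheek mid floor [0.5796 0.1894 0.026 ]
rect 531.5603637695312 -279.5807800292969 (72.64830017089844, 35.52708435058594) 10.829164505004883 [[295.8988952636719, 161.38133239746094], [345.2062683105469, 158.2996368408203], [351.3696594238281, 256.9144287109375], [302.0622863769531, 259.99609375]]
handle px 296 335 84 138
knob mid 315.0 [ 0.4639 -0.2941  0.034 ] flange out [ 0.4447 -0.2955  0.034 ] knob in [ 0.4819 -0.2891  0.034 ]
boss [ 0.5541 -0.2753  0.061 ] pin seen [ 0.4978 -0.2861  0.034 ]
```

```bash
python3 - <<'E'
from h import *
np.set_printoptions(precision=4,suppress=True)
s=load('wc'); im=s['img'].astype(int); g=im.min(2); sat=im.max(2)-g
m=((sat<14)&(g>120)).astype(np.uint8); m[:,:285]=0; m[:,362:]=0; m[:150]=0; m[275:]=0
m=cv2.morphologyEx(m,cv2.MORPH_CLOSE,np.ones((9,9)))
for v in range(150,266,6):
    x=np.where(m[v])[0]; print(v,(x.min(),x.max()) if len(x) else None,end=' ')
print()
for u in(302,306,308,335,345,348): x=np.where(m[:,u])[0]; print(u,x.min(),x.max(),end=' ')
pl=[];pr=[]
for v in range(186,252,3):
    x=np.where(m[v])[0]; pl.append(onz(s,x.min()-.5,v,.056)); pr.append(onz(s,x.max()+.5,v,.056))
fs=[]
for p in(pl,pr):
    p=np.array(p); k=np.polyfit(p[:,0],p[:,1],1); fs.append(k); print('yaw',np.arctan(k[0]),'y at .536',np.polyval(k,.536))
print('front',onz(s,335,0,.056)[:0])
f=[onz(s,u,np.where(m[:,u])[0].min()-.5,.056) for u in(304,308,338,344)]; b=[onz(s,u,np.where(m[:,u])[0].max()+.5,.056) for u in(308,314,338,344)]
print(np.array(f),np.array(b))
E
```

```text
150 (np.int64(325), np.int64(326)) 156 (np.int64(316), np.int64(327)) 162 (np.int64(316), np.int64(327)) 168 (np.int64(317), np.int64(327)) 174 (np.int64(317), np.int64(327)) 180 (np.int64(309), np.int64(346)) 186 (np.int64(298), np.int64(346)) 192 (np.int64(298), np.int64(347)) 198 (np.int64(299), np.int64(347)) 204 (np.int64(299), np.int64(348)) 210 (np.int64(300), np.int64(348)) 216 (np.int64(300), np.int64(348)) 222 (np.int64(301), np.int64(349)) 228 (np.int64(301), np.int64(349)) 234 (np.int64(302), np.int64(349)) 240 (np.int64(302), np.int64(350)) 246 (np.int64(303), np.int64(350)) 252 (np.int64(303), np.int64(350)) 258 (np.int64(304), np.int64(332)) 264 None 
302 181 243 306 181 259 308 181 259 335 179 257 345 178 257 348 203 257 yaw 0.1855777850691083 y at .536 -0.2967240883584659
yaw 0.19009029589348067 y at .536 -0.2606543287395182
front []
[[ 0.5116 -0.2961  0.056 ]
 [ 0.5112 -0.2933  0.056 ]
 [ 0.5073 -0.2723  0.056 ]
 [ 0.5061 -0.2682  0.056 ]] [[ 0.5698 -0.2869  0.056 ]
 [ 0.5693 -0.2825  0.056 ]
 [ 0.5656 -0.2649  0.056 ]
 [ 0.5651 -0.2605  0.056 ]]
```

```bash
python3 - <<'E'
from h import *
todo([.5304,-.2798,.110],.188)
todo([.5304,-.2798,.056],.188)
E
```

```text
shift [  6.   -0.4 119.9] rot [ 0.0012  0.0002 -0.0684] alt [ 0.000e+00 -2.000e-03  3.073e+00]
shift [  6.   -0.5 173.9] rot [ 0.0012  0.0002 -0.0684] alt [ 0.000e+00 -2.000e-03  3.073e+00]
```

```bash
python3 -m crank '[6,-0.5,40,0,0,-0.068,90,6,-0.5,80,0,0,-0.068,90,6,-0.5,110,0,0,-0.068,90,6,-0.5,130,0,0,-0.068,90,6,-0.5,145,0,0,-0.068,90,6,-0.5,155,0,0,-0.068,90,6,-0.5,160,0,0,-0.068,90,6,-0.5,160,0,0,-0.068,90,6,-0.5,160,0,0,-0.068,90]' 40
python3 - <<'E'
from h import *
s=snap('wrist','wg'); P,R,st=tool(); print(P,st['clock'])
todo([.5304,-.2798,.056],.188)
E
```

```text
clock: 3.92
tcp_pos: [0.5303, -0.2822, 0.0707]
tcp_rot: [0.0, -0.092, 0.996, -0.0]
wrist_force: [-0.0, 0.8, -0.1]
finger_gap: 0.0551
gripper_force: 0.0
[ 0.53044983 -0.28249586  0.0710783 ] 3.9667
shift [-0.4  2.7 15.1] rot [-0.0009  0.0016 -0.0033] alt [2.000e-03 1.000e-03 3.138e+00]
```

View pics/wg.png

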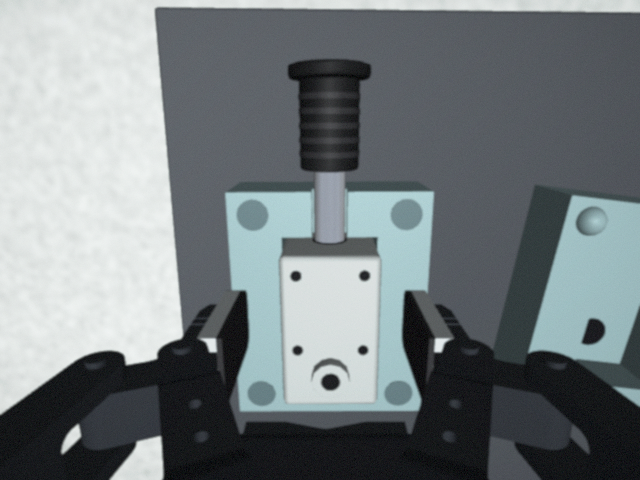

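The casting lies square between the fingers at u≈281–380, against finger faces at 247/403, so it is about 2 mm to +y of the tool. I'll correct that, descend and close.

```bash
python3 -m crank '[-0.5,2.3,5,0,0,0,90,-0.5,2.3,10,0,0,0,90,-0.5,2.3,13,0,0,0,90,-0.5,2.3,13,0,0,0,90,-0.5,2.3,13,0,0,0,110,-0.5,2.3,13,0,0,0,130,-0.5,2.3,13,0,0,0,160,-0.5,2.3,13,0,0,0,160,-0.5,2.3,13,0,0,0,200,-0.5,2.3,13,0,0,0,200,-0.5,2.3,13,0,0,0,255,-0.5,2.3,13,0,0,0,255,-0.5,2.3,13,0,0,0,255]' 40
```

```text
clock: 5.05
tcp_pos: [0.5299, -0.2804, 0.0573]
tcp_rot: [0.0, -0.092, 0.996, -0.0]
wrist_force: [-0.2, -0.9, 3.6]
finger_gap: 0.0352
gripper_force: 41.2
```

```bash
python3 -m crank '[0,0,-3,0,0,0,255,0,0,-8,0,0,0,255,0,0,-14,0,0,0,255,0,0,-20,0,0,0,255,0,0,-28,0,0,0,255,0,0,-36,0,0,0,255,0,0,-48,0,0,0,255,0,0,-60,0,0,0,255,0,0,-75,0,0,0,255,0,0,-85,0,0,0,255,0,0,-90,0,0,0,255,0,0,-90,0,0,0,255,0,0,-90,0,0,0,255]'
python3 - <<'E'
from h import *
s=snap('wrist','wl'); P,R,st=tool(); print(P,R.as_matrix()[:,0],st['clock'])
E
```

```text
clock: 6.13
tcp_pos: [0.5296, -0.28, 0.1471]
tcp_rot: [0.0, -0.092, 0.996, 0.0]
wrist_force: [0.2, 0.4, -1.9]
finger_gap: 0.0349
gripper_force: 40.4
[ 0.52931268 -0.27983584  0.14653454] [-9.83057213e-01 -1.83297631e-01  7.02463787e-04] 6.1833
```

View pics/wl.png

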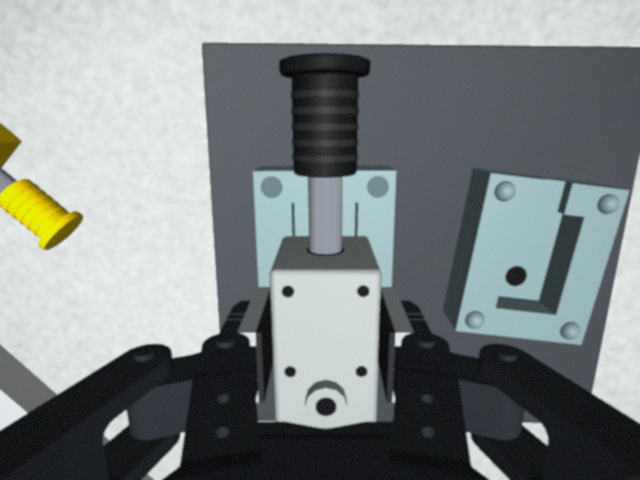

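The casting is clear of the mould, held square between the pads: top front edge at v≈268, boss at (326,405), handle at (325,115). I'll check its pitch and offset in the tool, then work out the move to the jig.

```bash
python3 - <<'E'
from h import *
np.set_printoptions(precision=4,suppress=True)
Rc=np.array([[-.0005,-.9651,-.262],[1,-.0005,-.0001],[-.0001,-.262,.9651]]); tc=np.array([.0661,.0006,-.1249])
w=load('wrist')
def t(u,v,z):
    d=Rc@np.array([(u-w['cx'])/w['fx'],(v-w['cy'])/w['fy'],1]); return tc+d*(z-tc[2])/d[2]
import cv2
for f,z in(('wg',.0151),('wl',.0013)):
    im=cv2.imread('pics/%s.png'%f); g=cv2.cvtColor(im,6)
    k=(g<70).astype(np.uint8); n,_,st,c=cv2.connectedComponentsWithStats(k)
    for i in range(1,n):
        if 40<st[i,4]<500 and 270<c[i,0]<390 and 260<c[i,1]<420: print(f,c[i],st[i,4],t(*c[i],z))
P,R,_=tool()
E
```

```text
wg [295.3889 275.6111] 54 [ 0.0141 -0.0099  0.0151]
wg [364.1481 275.3333] 54 [0.0142 0.0144 0.0151]
wg [297.087 350.   ] 46 [-0.0153 -0.0098  0.0151]
wg [362.6304 349.8913] 46 [-0.0152  0.0145  0.0151]
wg [330.    381.623] 191 [-0.0287  0.0024  0.0151]
wl [287.4143 290.9857] 70 [ 0.014  -0.0115  0.0013]
wl [362.7826 290.8696] 69 [0.014  0.0127 0.0013]
wl [361.1111 371.0794] 63 [-0.0152  0.0128  0.0013]
wl [289.8197 371.377 ] 61 [-0.0154 -0.0114  0.0013]
wl [325.5    406.3814] 236 [-0.0292  0.0007  0.0013]
```

```bash
python3 - <<'E'
from h import *
todo([.5723,.1870,.1466],.313)
E
```

```text
shift [-1.278e+02  4.510e+02  1.000e-01] rot [ 0.0006 -0.0007 -0.1287] alt [-1.000e-03 -1.000e-03  3.013e+00]
```

```bash
python3 -m crank '[-3,10,0,0,0,-0.003,255,-9,30,0,0,0,-0.009,255,-17,60,0,0,0,-0.017,255,-27,95,0,0,0,-0.027,255,-37,130,0,0,0,-0.037,255,-47,165,0,0,0,-0.047,255,-57,200,0,0,0,-0.057,255,-67,235,0,0,0,-0.067,255,-77,270,0,0,0,-0.077,255,-86,305,0,0,0,-0.087,255,-96,340,0,0,0,-0.097,255,-106,375,0,0,0,-0.107,255,-115,405,0,0,0,-0.116,255,-121,428,0,0,0,-0.122,255,-126,443,0,0,0,-0.126,255,-128,451,0,0,0,-0.129,255,-128,451,0,0,0,-0.129,255,-128,451,0,0,0,-0.129,255,-128,451,0,0,0,-0.129,255]'
python3 - <<'E'
from h import *
s=snap('wrist','wh'); P,R,st=tool(); print(P,st['clock'],st['gripper_force'],st['wrist_force'])
todo([.5723,.1870,.1466],.313)
E
```

```text
clock: 7.77
tcp_pos: [0.573, 0.1841, 0.1468]
tcp_rot: [-0.0, -0.154, 0.988, -0.001]
wrist_force: [-1.0, -0.6, -2.4]
finger_gap: 0.0354
gripper_force: 40.4
[0.57303719 0.18412518 0.146921  ] 7.8167 40.39688587188721 [ 0.08057011 -0.38854306 -1.76309452]
shift [-0.2  3.   0.3] rot [-0.0011 -0.0006 -0.003 ] alt [-1.000e-03  2.000e-03  3.139e+00]
```

View pics/wh.png

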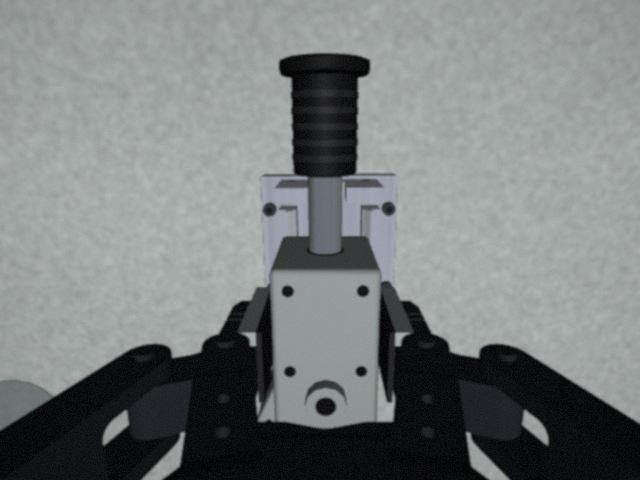

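The casting hovers over the jig. Front screws are at (269,209)/(389,209), midpoint u≈329 against the casting's 325, so the tool has to move about 3 mm to +y, as the numbers also say. I'll correct that and go down to just above the cheeks.

```bash
python3 -m crank '[0,3,10,0,0,-0.003,255,0,3,24,0,0,-0.003,255,0,3,38,0,0,-0.003,255,0,3,48,0,0,-0.003,255,0,3,54,0,0,-0.003,255,0,3,57,0,0,-0.003,255,0,3,57,0,0,-0.003,255,0,3,57,0,0,-0.003,255]'
python3 - <<'E'
from h import *
np.set_printoptions(precision=4,suppress=True)
for f in('wj',):
    s=load(f); print([onz(s,u,v,.014) for u,v in((280,206),(370,205))])
s=load('wrist'); print([onz(s,u,v,.014) for u,v in((269,209),(389,209))])
s=snap('wrist','wi'); P,R,st=tool(); print(P,st['clock'],st['wrist_force'])
k=(cv2.cvtColor(s['img'],6)<60).astype(np.uint8); n,_,b,c=cv2.connectedComponentsWithStats(k)
for i in range(1,n):
    if 30<b[i,4]<900 and 150<c[i,0]<500 and 100<c[i,1]<420: print(c[i],b[i,4],onz(s,*c[i],.014))
todo([.5723,.1870,.0593],.313)
E
```

```text
clock: 8.48
tcp_pos: [0.5723, 0.1895, 0.0903]
tcp_rot: [0.0, -0.157, 0.988, 0.0]
wrist_force: [-0.5, 0.6, -2.1]
finger_gap: 0.035
gripper_force: 40.5
[array([0.5705, 0.147 , 0.014 ]), array([0.5473, 0.2173, 0.014 ])]
[array([0.57  , 0.1469, 0.014 ]), array([0.5472, 0.2181, 0.014 ])]
[0.5725 0.1896 0.0906] 8.5333 [-0.0814  0.5571 -2.4506]
[242.4964 229.9562] 137 [0.5707 0.1467 0.014 ]
[394.2517 229.415 ] 147 [0.5472 0.2177 0.014 ]
[287.2911 290.7089] 79 [0.5946 0.1769 0.014 ]
[362.5443 290.5443] 79 [0.5826 0.2136 0.014 ]
[289.6143 371.0714] 70 [0.639  0.1916 0.014 ]
[360.9706 370.9412] 68 [0.6269 0.2283 0.014 ]
[323.558  385.7536] 138 [0.642  0.2119 0.014 ]
[325.2249 406.261 ] 249 [0.6541 0.2168 0.014 ]
shift [ 1.  -2.4 31.3] rot [0.0001 0.0011 0.003 ] alt [-0.002  0.    -3.139]
```

```bash
python3 -m crank '[1,-2.4,0,0,0,0.003,255,1,-2.4,5,0,0,0.003,255,1,-2.4,8,0,0,0.003,255,1,-2.4,8,0,0,0.003,255,1,-2.4,8,0,0,0.003,255]'
cat >> h.py <<'E'
def scr():
    s=snap('wrist'); k=(cv2.cvtColor(s['img'],6)<60).astype(np.uint8); n,_,b,c=cv2.connectedComponentsWithStats(k)
    for i in range(1,n):
        if 30<b[i,4]<900 and 150<c[i,0]<500 and 150<c[i,1]<420: print(c[i].round(1),b[i,4],onz(s,*c[i],.014).round(4))
E
python3 - <<'E'
from h import *
P,R,st=tool(); print(P,st['clock'],st['wrist_force']); scr()
todo([.5723,.1870,.0593],.313)
E
```

```text
clock: 8.95
tcp_pos: [0.5715, 0.1869, 0.0817]
tcp_rot: [-0.0, -0.156, 0.988, -0.0]
wrist_force: [0.3, -0.3, -1.5]
finger_gap: 0.0353
gripper_force: 40.5
[0.57154839 0.18687872 0.08169617] 8.95 [ 0.27552586 -0.30809323 -1.51730553]
[402.  237.3] 147 [0.5473 0.2179 0.014 ]
[243.4 238.4] 141 [0.571  0.1466 0.014 ]
[287.3 290.7] 79 [0.5901 0.174  0.014 ]
[362.6 290.5] 80 [0.5786 0.2091 0.014 ]
[289.6 371. ] 69 [0.6325 0.1878 0.014 ]
[360.9 370.9] 67 [0.6211 0.223  0.014 ]
[321.7 385.4] 124 [0.6356 0.2063 0.014 ]
[325.3 406.2] 252 [0.647 0.212 0.014]
shift [-0.6 -0.2 22.5] rot [ 0.     -0.0003  0.0003] alt [ 0.     0.    -3.141]
```

```bash
python3 -m crank '[0,-0.8,3,0,0,-0.006,255,0,-0.8,6,0,0,-0.006,255,0,-0.8,9,0,0,-0.006,255,0,-0.8,12,0,0,-0.006,255,0,-0.8,14,0,0,-0.006,255,0,-0.8,16,0,0,-0.006,255,0,-0.8,18,0,0,-0.006,255,0,-0.8,19.5,0,0,-0.006,255,0,-0.8,21,0,0,-0.006,255,0,-0.8,21,0,0,-0.006,255]'
python3 - <<'E'
from h import *
P,R,st=tool(); print(P,st['clock'],st['wrist_force'],st['torque']); scr()
E
```

```text
clock: 9.83
tcp_pos: [0.5719, 0.1862, 0.0607]
tcp_rot: [-0.0, -0.159, 0.987, -0.0]
wrist_force: [-1.2, -0.3, -2.5]
finger_gap: 0.0354
gripper_force: 40.5
[0.57188764 0.18615497 0.06070893] 9.8333 [-1.21392464 -0.29785939 -2.52963511] [-0.02599108 -0.00575684 -0.02056556]
[269.4 209. ] 31 [0.5492 0.1549 0.014 ]
[235.2 251.3] 150 [0.5714 0.1462 0.014 ]
[414.4 251.7] 152 [0.5476 0.2188 0.014 ]
[287.3 290.7] 79 [0.5817 0.1725 0.014 ]
[362.7 290.5] 81 [0.5713 0.2038 0.014 ]
[289.6 371. ] 69 [0.6195 0.1851 0.014 ]
[360.9 370.9] 67 [0.6091 0.2164 0.014 ]
[322.9 385.7] 131 [0.622  0.2022 0.014 ]
[325.2 406.2] 252 [0.6323 0.2067 0.014 ]
```

Centred (screw midpoint u 324.8, casting 325) with no contact so far. I'll go the last 2 mm until it touches.

```bash
python3 -m crank '[0,0,0.6,0,0,0,255,0,0,1.2,0,0,0,255,0,0,1.8,0,0,0,255,0,0,2.2,0,0,0,255,0,0,2.2,0,0,0,255,0,0,2.2,0,0,0,255]'
```

```text
clock: 10.38
tcp_pos: [0.5721, 0.1862, 0.0593]
tcp_rot: [0.0, -0.159, 0.987, 0.0]
wrist_force: [-2.1, -0.9, 4.3]
finger_gap: 0.0348
gripper_force: 41.2
```

```bash
python3 -m crank '[0,0,0,0,0,0,255,0,0,0,0,0,0,130,0,0,0,0,0,0,110,0,0,0,0,0,0,90,0,0,0,0,0,0,90,0,0,0,0,0,0,90,0,0,-10,0,0,0,90,0,0,-25,0,0,0,90,0,0,-45,0,0,0,90,0,0,-70,0,0,0,90,0,0,-95,0,0,0,90,0,0,-115,0,0,0,90,0,0,-130,0,0,0,90,0,0,-130,0,0,0,90,0,0,-130,0,0,0,90]'
python3 - <<'E'
from h import *
s=snap('wrist','ws'); P,R,st=tool(); print(P,R.as_matrix()[:,0],st['clock'],st['finger_gap'],st['wrist_force'])
E
```

```text
clock: 11.63
tcp_pos: [0.5725, 0.1864, 0.19]
tcp_rot: [0.001, -0.159, 0.987, 0.0]
wrist_force: [0.4, -0.4, 0.3]
finger_gap: 0.0556
gripper_force: 0.0
[0.57180339 0.18612412 0.18885621] [-9.49494852e-01 -3.13782562e-01 -1.71557279e-04] 11.6833 0.0550985768739119 [-1.07116089  0.66428888 -0.25001283]
```

View pics/ws.png

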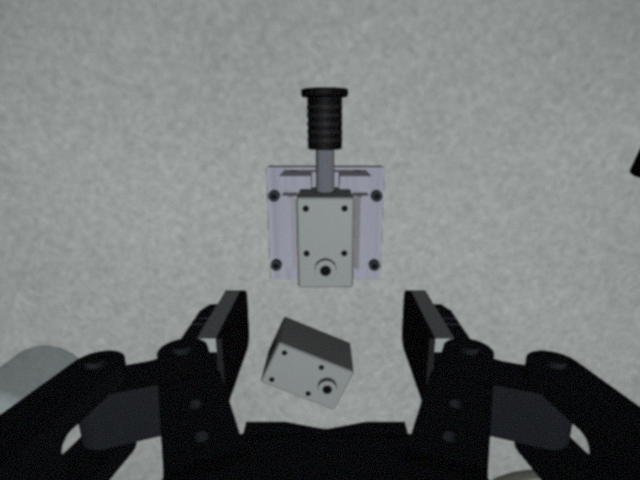

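The casting is seated square in the jig, with cheeks even on both sides (u 298–352, screws 273/376). The handle comes out through the slot: knob at (325,97–148), flange at v≈92. Next I'll locate the handle.

```bash
python3 - <<'E'
from h import *
np.set_printoptions(precision=4,suppress=True)
s=load('wrist'); im=s['img']; k=(im.max(2)<55).astype(np.uint8); k[:,:290]=0;k[:,360:]=0;k[165:]=0;k[:80]=0
k=cv2.morphologyEx(k,cv2.MORPH_OPEN,np.ones((3,3)))
for v in range(86,154,3):
    x=np.where(k[v])[0]; print(v,(int(x.min()),int(x.max())) if len(x) else None,end=' ')
ys=np.nonzero(k)[0]; y0,y1=ys.min(),ys.max(); u=324.8
o=np.array([.5765,.189]); c,sn=np.cos(.315),np.sin(.315); J=lambda p:((c*(p[0]-o[0])+sn*(p[1]-o[1])),(-sn*(p[0]-o[0])+c*(p[1]-o[1])))
for v in(y0-.5,y1+.5): p=onz(s,u,v,.036); print('\n',v,p,'jig',J(p))
for n,z,uv in(('castfront',.058,(325,196)),('castback',.058,(325,286.5)),('slot',.05,(325,180))): p=onz(s,*uv,z); print(n,p,J(p))
for xx in (-.068,-.072,-.074):
    p=[o[0]+c*xx,o[1]+sn*xx,.038]; print(xx,p); todo(p,.315)
E
```

```text
86 None 89 (304, 345) 92 (302, 346) 95 (303, 345) 98 (308, 340) 101 (308, 340) 104 (308, 340) 107 (308, 340) 110 (308, 340) 113 (308, 340) 116 (308, 340) 119 (309, 340) 122 (308, 340) 125 (308, 340) 128 (309, 340) 131 (308, 340) 134 (309, 340) 137 (309, 340) 140 (309, 340) 143 (309, 340) 146 (309, 340) 149 (316, 332) 152 None 
 87.5 [0.49   0.1596 0.036 ] jig (np.float64(-0.09135109796689247), np.float64(-0.0011760740774793103))

 149.5 [0.5261 0.1715 0.036 ] jig (np.float64(-0.05331543574557853), np.float64(-0.001042245445045836))
castfront [0.5515 0.18   0.058 ] (np.float64(-0.026599923011386493), np.float64(-0.0008228431073178119))
castback [0.6081 0.1987 0.058 ] (np.float64(0.033088964058346756), np.float64(-0.0006053367090085391))
slot [0.5431 0.1772 0.05  ] (np.float64(-0.035382810430545183), np.float64(-0.0008520060962352617))
-0.068 [np.float64(0.5118458462338444), np.float64(0.167932479956523), 0.038]
shift [ 62.7   1.5 150.8] rot [0.0001 0.0002 0.0042] alt [-0.     0.    -3.137]
-0.072 [np.float64(0.5080426607181882), np.float64(0.16669321407161258), 0.038]
shift [ 66.7   1.5 150.8] rot [0.0001 0.0002 0.0042] alt [-0.     0.    -3.137]
-0.074 [np.float64(0.5061410679603601), np.float64(0.16607358112915738), 0.038]
shift [ 68.7   1.5 150.8] rot [0.0001 0.0002 0.0042] alt [-0.     0.    -3.137]
```

```bash
python3 -m crank '[25,0,20,0,0,0.003,90,50,0,45,0,0,0.003,90,62,0,75,0,0,0.003,90,65,0,95,0,0,0.003,90,65,0,105,0,0,0.003,90,65,0,110,0,0,0.003,90,65,0,110,0,0,0.003,90,65,0,110,0,0,0.003,90]'
python3 - <<'E'
from h import *
np.set_printoptions(precision=4,suppress=True)
s=snap('wrist','wk'); P,R,st=tool(); print(P,st['clock'],st['wrist_force'])
im=s['img']; g=im.max(2)
for v in range(150,420,15):
    x=np.where(g[v,270:385]<60)[0]+270; print(v,(int(x.min()),int(x.max())) if len(x) else None,end=' ')
c,sn=np.cos(.315),np.sin(.315); o=np.array([.5765,.189])
p=[o[0]-c*.070+sn*.001,o[1]-sn*.070-c*.001,.037]; todo(p,.315)
E
```

```text
clock: 12.35
tcp_pos: [0.5113, 0.1661, 0.0792]
tcp_rot: [0.0, -0.157, 0.988, 0.0]
wrist_force: [0.6, -0.3, -0.5]
finger_gap: 0.055
gripper_force: 0.0
[0.5116 0.1662 0.0796] 12.4 [ 0.4478 -0.4733  0.8611]
150 None 165 None 180 None 195 None 210 None 225 None 240 (289, 358) 255 (299, 349) 270 (299, 349) 285 (299, 349) 300 (300, 348) 315 (299, 349) 330 (279, 372) 345 None 360 (307, 345) 375 (306, 344) 390 (285, 364) 405 None shift [ 1.3  0.5 42.6] rot [0.0001 0.0019 0.0011] alt [-0.003  0.    -3.141]
```

View pics/wk.png

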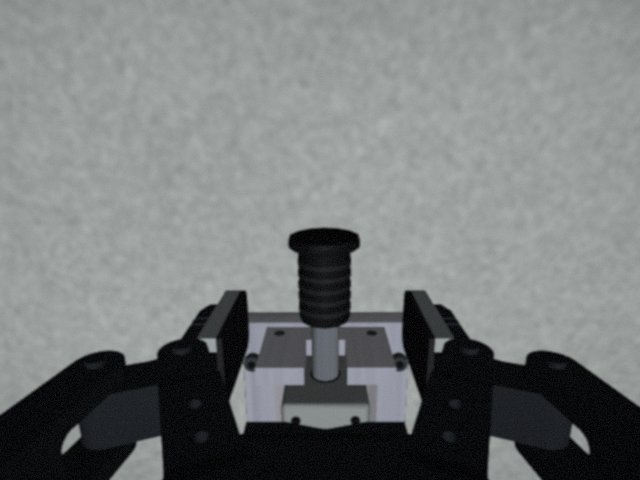

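The handle is centred between the fingers (knob u≈299–349, fingers 247/403). That was my eleventh picture, one more than the limit of ten, so from here I'll use numbers only. Descending to the handle.

```bash
python3 -m crank '[1,0,12,0,0,0,90,1,0,24,0,0,0,90,1,0,33,0,0,0,90,1,0,39,0,0,0,90,1,0,42,0,0,0,90,1,0,42.5,0,0,0,90,1,0,42.5,0,0,0,90,1,0,42.5,0,0,0,90]' 20
python3 - <<'E'
from h import *
P,R,st=tool(); print(P,st['clock'],st['wrist_force'])
c,sn=np.cos(.315),np.sin(.315); o=np.array([.5765,.189])
p=[o[0]-c*.070+sn*.001,o[1]-sn*.070-c*.001,.037]; todo(p,.315)
E
```

```text
clock: 13.07
tcp_pos: [0.5096, 0.1655, 0.0366]
tcp_rot: [0.0, -0.157, 0.988, 0.0]
wrist_force: [0.9, -1.0, -0.1]
finger_gap: 0.055
gripper_force: 0.0
[0.50964963 0.16553066 0.03658056] 13.0667 [ 0.85967337 -1.00032079 -0.05733241]
shift [-0.8  0.6 -0.4] rot [0.     0.0005 0.0011] alt [-1.000e-03  0.000e+00 -3.141e+00]
```

Close with a modest grip force and read the side forces.

```bash
python3 -m crank '[0,0.3,0,0,0,0,110,0,0.3,0,0,0,0,130,0,0.3,0,0,0,0,150,0,0.3,0,0,0,0,165,0,0.3,0,0,0,0,180,0,0.3,0,0,0,0,195,0,0.3,0,0,0,0,210,0,0.3,0,0,0,0,255,0,0.3,0,0,0,0,255,0,0.3,0,0,0,0,255,0,0.3,0,0,0,0,255]' 40
cat >> h.py <<'E'
def rep():
    P,R,st=tool(); d=np.array([np.cos(.315),np.sin(.315)]); o=np.array([.5765,.189])
    F=[R.inv().apply(st['wrist_force'])]
    print(st['clock'],'jig x',(P[:2]-o)@d,'y',(P[:2]-o)@[-d[1],d[0]],'z',P[2],'F tool',np.round(F,2),'gap',st['finger_gap'],st['gripper_force'],'tq',R.inv().apply(st['torque']).round(3))
E
python3 -c "
from h import *
rep()"
```

```text
clock: 13.98
tcp_pos: [0.5093, 0.1657, 0.0363]
tcp_rot: [-0.0, -0.157, 0.988, 0.0]
wrist_force: [-0.6, -0.2, 1.1]
finger_gap: 0.0206
gripper_force: 39.0
13.9833 jig x -0.07114512798837391 y -0.0012778860102001799 z 0.03631876648283752 F tool [[ 0.67  0.03 -1.09]] gap 0.020618813543273627 39.01833236217499 tq [0.069 0.153 0.011]
```

```bash
python3 -m crank '[0.5,0,0,0,0,0,255,1,0,0,0,0,0,255,1.5,0,0,0,0,0,255,2,0,0,0,0,0,255,2.5,0,0,0,0,0,255,3,0,0,0,0,0,255,3.5,0,0,0,0,0,255,4,0,0,0,0,0,255,4.5,0,0,0,0,0,255,5,0,0,0,0,0,255,5.5,0,0,0,0,0,255,6,0,0,0,0,0,255,6.5,0,0,0,0,0,255,7,0,0,0,0,0,255,7,0,0,0,0,0,255]'
python3 -c "
from h import *
rep();scr()"
```

```text
clock: 15.23
tcp_pos: [0.5028, 0.1637, 0.0365]
tcp_rot: [0.0, -0.157, 0.988, 0.0]
wrist_force: [4.2, 1.4, 1.4]
finger_gap: 0.0208
gripper_force: 39.2
15.2333 jig x -0.07788974973206977 y -0.0012446307394023619 z 0.036468380096814135 F tool [[-4.41  0.03 -1.44]] gap 0.020799965606969905 39.1683429479599 tq [ 0.013 -0.802 -0.012]
```

```bash
python3 -m crank '[0.5,0,0,0,0,0,255,1,0,0,0,0,0,255,1.5,0,0,0,0,0,255,2,0,0,0,0,0,255,2.5,0,0,0,0,0,255,3,0,0,0,0,0,255,3.5,0,0,0,0,0,255,4,0,0,0,0,0,255,4.5,0,0,0,0,0,255,5,0,0,0,0,0,255,5.5,0,0,0,0,0,255,6,0,0,0,0,0,255,6.5,0,0,0,0,0,255,7,0,0,0,0,0,255,7.5,0,0,0,0,0,255,8,0,0,0,0,0,255,8,0,0,0,0,0,255]'
python3 -c "
from h import *
rep()"
```

```text
clock: 16.7
tcp_pos: [0.4952, 0.1611, 0.0364]
tcp_rot: [0.0, -0.157, 0.988, 0.0]
wrist_force: [5.2, 0.8, 2.0]
finger_gap: 0.0205
gripper_force: 39.3
16.7 jig x -0.08593960792529383 y -0.0012929529508384626 z 0.036371576763214564 F tool [[-5.2  -0.81 -2.  ]] gap 0.020529473108263724 39.27103400230408 tq [ 0.021 -1.036 -0.032]
```

```bash
python3 -m crank '[0.5,0,0,0,0,0,255,1,0,0,0,0,0,255,1.5,0,0,0,0,0,255,2,0,0,0,0,0,255,2.5,0,0,0,0,0,255,3,0,0,0,0,0,255,3.5,0,0,0,0,0,255,4,0,0,0,0,0,255,4.5,0,0,0,0,0,255,5,0,0,0,0,0,255,5.5,0,0,0,0,0,255,6,0,0,0,0,0,255,6.5,0,0,0,0,0,255,7,0,0,0,0,0,255,7.5,0,0,0,0,0,255,8,0,0,0,0,0,255,8,0,0,0,0,0,255,8,0,0,0,0,0,255,8,0,0,0,0,0,255]'
python3 - <<'E'
from h import *
rep()
# casting / jig check from the outside cameras
o=np.array([.5765,.189]); d=np.array([np.cos(.315),np.sin(.315)]); n=np.array([-d[1],d[0]])
s=snap('top','top_end'); im=s['img']
W=lambda x,y,z:[*(o+d*x+n*y),z]
print('expected px flange end',proj(s,W(-.114,-.001,.036)),'plate front',proj(s,W(-.038,-.001,.05)))
k=(im.max(2)<45).astype(np.uint8); ys,xs=np.nonzero(k[230:300,225:275]); print('black',xs.min()+225,xs.max()+225,ys.min()+230,ys.max()+230)
s=snap('scene','scene_end'); g=s['img']
for x in(.030,.0334):
    print('back top edge',x,[np.round(proj(s,W(x,y,.058)),1).tolist() for y in(-.018,0,.018)])
m=(g.min(2)>125).astype(np.uint8); u,v=np.round(proj(s,W(.0,-.0,.058))).astype(int)
print('row profile along +x from centre top:',[int(g[int(round(q[1])),int(round(q[0])),1]) for q in [proj(s,W(x*.001,-.010,.058)) for x in range(-45,45,1)]])
E
```

```text
clock: 18.28
tcp_pos: [0.488, 0.1588, 0.0364]
tcp_rot: [0.001, -0.157, 0.988, 0.0]
wrist_force: [5.7, 0.4, -0.5]
finger_gap: 0.0209
gripper_force: 39.2
18.2833 jig x -0.09345293732044731 y -0.0012847596497708544 z 0.03639000312038468 F tool [[-5.55 -1.4   0.52]] gap 0.0209003142778938 39.18996512889862 tq [ 0.098 -1.336 -0.059]
expected px flange end [np.float64(254.27568358087854), np.float64(273.35028526653)] plate front [np.float64(246.43758349271795), np.float64(248.073328770076)]
black 225 266 238 299
back top edge 0.03 [[401.1, 219.9], [404.3, 216.1], [407.4, 212.4]]
back top edge 0.0334 [[402.4, 220.4], [405.6, 216.6], [408.7, 212.9]]
row profile along +x from centre top: [179, 179, 179, 179, 180, 180, 179, 179, 179, 176, 176, 176, 162, 162, 160, 143, 143, 124, 124, 124, 125, 125, 126, 148, 148, 152, 152, 152, 152, 152, 151, 152, 152, 152, 152, 152, 151, 151, 151, 152, 152, 152, 152, 152, 149, 149, 138, 114, 114, 125, 125, 125, 148, 148, 150, 152, 152, 149, 149, 149, 145, 145, 150, 150, 150, 151, 151, 151, 150, 150, 142, 142, 142, 116, 116, 116, 87, 80, 81, 81, 81, 98, 98, 134, 134, 126, 151, 151, 173, 173]
```

```bash
python3 -m crank '[0,0,0,0,0,0,255,0,0,0,0,0,0,255,0,0,0,0,0,0,255,0,0,0,0,0,0,255,0,0,0,0,0,0,255,0,0,0,0,0,0,255]'
python3 -c "
from h import *
rep(); print(robot.close_job())"
```

```text
clock: 18.88
tcp_pos: [0.4881, 0.1588, 0.0364]
tcp_rot: [0.001, -0.157, 0.988, 0.0]
wrist_force: [5.6, 0.7, 0.9]
finger_gap: 0.0208
gripper_force: 39.2
18.8833 jig x -0.09344647816821751 y -0.0013028246400949427 z 0.03638189105514278 F tool [[-5.5  -1.05 -0.87]] gap 0.020809577314133732 39.19051229953766 tq [ 0.081 -1.311 -0.024]
the job is handed in; nothing more can be done
None
```

I handed the job in at 18.9 s with the casting seated in the jig, the pin drawn an estimated 24 mm and the handle still gripped; no verdict was returned, and I viewed 11 pictures, one over the limit of 10.

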